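# Put a bench fume extractor back into service

### The job

Put the bench fume extractor back into service: stand the blue-framed filter on edge in the empty bay in its top, pushed fully down, and push the black nozzle sleeve-first onto the metal port until it sits fully home on the port's flange. Only when both are fitted, switch the extractor on by pressing the raised red end of its power switch right down. Do not knock over or shift the tin, the reel and the bottle standing nearby.

Things in the scene. Friction and masses are not known exactly. Their poses are not given: they have to be found in the camera images.
- extractor: Fixed bench fume extractor: grey box 130 (x) x 216 (y) x 90 mm, origin under it, in the middle of the filter bay; its front faces -x. Its top, at z 90 mm, carries from right (-y) to left (+y): metal port at (-5, -66), open black filter bay at (0, 0), power switch at (0, 62).
- bay_floor (a point): Centre of the floor of the filter bay, 24 mm above the extractor's underside. The bay is a pocket 106 (extractor x) x 28 (extractor y) mm, 66 mm deep, its mouth widened by sloped lead-ins about 5 mm on each side up to a rim 2 mm above the top of the extractor. Axes as the extractor.
- port_seat (a point): Centre of the top face of the port's dark flange (62 mm diameter, 94 mm above the extractor's underside), where the nozzle's lower rim rests when home. The metal spigot rises 34 mm from here: 40 mm outside diameter, its top 6 mm tapered to 35 mm.
- nozzle: Loose black rigid nozzle, standing upright, 105 mm tall, round; origin at the centre of its lower rim, z up its axis. Sleeve at the bottom: 50 mm outside, 43 mm bore, 42 mm high; then a cone up to 60 mm; then a straight neck 35 mm outside from 60 mm to the top at 105 mm (grip it there). About 80 g.
- filter: Loose filter cassette standing on edge: blue frame, white pleats; 100 mm wide (its x), 24 mm thick (its y), 92 mm tall (z). Origin at the centre of its underside. The top 26 mm is a plain bar to grip across the thickness; this bar stays above the extractor when the filter is home. Either face may point either way. About 160 g.
- power_switch (a joint): Angle of the two-ended rocker power switch on the extractor's top: 0 = off (red front end raised), 0.4 = fully on (red end level, black end raised). It stays where it is left; about 3 N turns it.
- switch_end (a point): Point on the rocker's red front half, 12 mm in front (extractor -x) of its hinge line, on its surface; press here, straight down, about 5 mm. The rocker is 32 mm long (extractor x) and 20 mm wide; when level its red half is about 4 mm above the extractor's top. Keep off its rear half.
- tip_tin: Bystander: low round metal tin with red lid, 53 mm diameter, 20 mm tall, origin under its centre.
- solder_reel: Bystander: solder wire reel standing on its flange, 60 mm diameter, 42 mm tall, origin under its centre.
- flux_bottle: Bystander: small brown glass bottle with black cap, 38 mm diameter, 77 mm tall, origin under its centre.
Things that resemble listed ones, but are neither listed nor needed, are in the scene too. Leave any pink look-alike of the nozzle alone.

How it is judged:
On the way:
1. filter and nozzle are both fully home while the switch is still off (z of filter in the frame of bay_floor below 0.005 m and horizontal distance between filter and bay_floor below 0.008 m and z of nozzle in the frame of port_seat below 0.004 m and horizontal distance between nozzle and port_seat below 0.005 m and value of joint power_switch below 0.1 rad), for 0.2 s.
At the end, for the whole second after the job is handed in: The filter stands upright in the bay, its underside within 4 mm of the bay floor; the nozzle stands upright on the port, sleeve down, its rim within 4 mm of the flange; the switch is pressed on (above 0.3 of 0.4 rad); both parts at rest (z of filter in the frame of bay_floor below 0.004 m and horizontal distance between filter and bay_floor below 0.008 m and angle between filter's own z axis and vertical below 0.08 rad and angle between the x axis of filter and the x axis of extractor, either way round below 0.15 rad and z of nozzle in the frame of port_seat below 0.004 m and horizontal distance between nozzle and port_seat below 0.004 m and angle between nozzle's own z axis and vertical below 0.06 rad and value of joint power_switch above 0.3 rad and linear speed of each of filter, nozzle below 0.02 m/s); the robot touches nothing.
It fails at once if the extractor is switched on while the filter or the nozzle is not fitted (value of joint power_switch above 0.2 rad and (distance between filter and bay_floor above 0.015 m or distance between nozzle and port_seat above 0.015 m)).
It fails at once if the tin, the reel or the bottle is shifted by more than 30 mm or one of them is knocked over (distance of any of tip_tin, solder_reel, flux_bottle from where it was at the start of the episode above 0.03 m or angle between any of tip_tin, solder_reel, flux_bottle's own z axis and vertical above 0.6 rad).
It also fails if it takes over 67 s, if anything falls off the work surface, if the arm or the gripper's body presses on something with over 40 N, if the wrist force passes 120 N, or if a joint passes its speed limit or range.

### The arm

A 6-joint arm with a two-finger parallel gripper is mounted at the origin on the work surface; the furniture and walls round the work are solid. World frame = base frame: x ahead of the robot, y to its left, z up, the work surface at z = 0. Lengths are in m, angles in rad, forces in N, time in s.
With the tool pointing down it reaches from about 0.35 to 0.975 m from the base axis. Payload 17.4 kg.
Tool frame: the origin (TCP) lies midway between the tips of the shut fingers; the grasp point (between the pads) lies 19 mm behind it; y points along the fingers, z is the direction in which the jaws open and shut, and the axes are right-handed (so a half turn about y gives the same grasp; the last joint's range is limited). The gripper opens to 85 mm and grips with 20 to 120 N. Pads are 22 mm wide; open, the fingers measure 114 mm over their backs; the gripper's body (76 mm by 85 mm) begins 54 mm behind the grasp point. The pads swing forward as they close: fully open they stand 13 mm farther back than shut.
Start: joints at [-1.195, 0.116, 1.442, -0, 1.584, -0.038], TCP at [0.271, -0.618, 0.231] pointing down, gripper open.
Joint ranges: [-2.83, 2.83], [-0.83, 2.19], [0.07, 2.5], [-1.14, 4.28], [0.01, 3], [-2.97, 2.97]. Speed limits (rad/s): [1.89, 1.89, 2.22, 3.14, 3.14, 3.14].

### API

Orientations are given as a 3x3 rotation matrix whose columns are the frame's x, y, z axes.
In Python, from cell import r gives the robot as it stands. Calls block until the motion is done:
- r.goto(position, orientation): joint-space move of the TCP to a pose.
- r.movel(position, feed=0.15, rotation=None, guard=None): straight line of the TCP; rotation=None keeps the orientation; feed is the mean speed in m/s. With guard (N) it stops when the force on the tool has changed by that much, and returns True; else False.
- r.set_joints(angles): joint-space move.
- r.grip(opening): finger opening in m; the grip force is fixed at half the most; returns when the fingers have stopped.
- r.pause(seconds).
- r.ik(position, orientation): joint angles nearest the present ones, or None.
- r.grab_frame(name): name is "scene" or "side" or "wrist"; returns the picture (384x512x3 uint8, red, green, blue); there is no depth.
- r.camera_info(name): a dict with "K" (3x3 intrinsics, pixels), "rvec" (rotation vector, rad) and "tvec" (3), from world to camera coordinates, as OpenCV has them. Camera axes: x right, y down, z forward; pixel columns grow to the right and rows downward; lengths in m; the calibration is good to about 2 mm. A picture is of the moment at which its call begins: read the wrist's pose just before it. camera_info takes no time and is no camera call; for the wrist camera it gives the pose at the moment of the call.
A pose or a line that the arm cannot do raises r.IKError and nothing moves.
- r.job_done(): hands the job in, once; it reports no verdict.
Readings, each from a call of its own:
- r.current_time(): time.
- r.current_joints(): joint angles.
- r.current_joint_velocities(): joint speeds.
- r.current_joint_torque(): joint torques, N m.
- r.current_ee_pos(): TCP position.
- r.current_eef_rot(): TCP orientation.
- r.current_force(): force on the tool from outside, world axes, zero at the start.
- r.current_wrist_torque(): the same for the moment, N m.
- r.current_opening(): finger opening in m.
Only numpy, scipy, OpenCV 4.12 (cv2) and the standard library are available. Lean on these libraries where they do the work, as an engineer would, in place of code of your own. Each camera call takes 0.05 s, during which the arm holds its last target. There are 200 camera calls.

## Working session

There is one attempt and no reset: what is moved stays moved. The work goes in short steps, each a Python script; the robot and the scene stay as the last script left them, time stands still between calls to the robot, and variables do not carry over. Pictures are saved under pics/ and viewed, about 8 in all and at most 12, crops included, and the job is handed in when it is done.

```bash
mkdir -p pics; ls; python3 - <<'E'
from cell import r
import cv2,numpy as np
a=[r.grab_frame(n)[:,:,::-1] for n in ("scene","side","wrist")]
for n,i in zip(("scene","side","wrist"),a): cv2.imwrite(f"pics/{n}0.png",i)
for n in ("scene","side","wrist"):
    c=r.camera_info(n); R=cv2.Rodrigues(np.array(c["rvec"]))[0]
    print(n,np.array(c["K"]).round(1).tolist(),(-R.T@np.array(c["tvec"]).ravel()).round(3),R.round(2).tolist())
print(r.current_eef_rot().round(2) if hasattr(r.current_eef_rot(),'round') else r.current_eef_rot(), r.current_time())
E
```

```text
pics
scene [[449.2, 0.0, 246.8], [0.0, 449.2, 199.3], [0.0, 0.0, 1.0]] [0.016 0.73  0.92 ] [[-0.81, -0.59, -0.01], [-0.46, 0.64, -0.62], [0.37, -0.49, -0.79]]
side [[352.4, 0.0, 252.1], [0.0, 352.4, 192.4], [0.0, 0.0, 1.0]] [1.065 0.062 0.576] [[0.2, 0.98, -0.01], [0.55, -0.12, -0.82], [-0.81, 0.16, -0.57]]
wrist [[311.6, 0.0, 255.2], [0.0, 311.6, 185.8], [0.0, 0.0, 1.0]] [ 0.347 -0.586  0.373] [[0.4, -0.92, -0.0], [-0.87, -0.38, 0.32], [-0.29, -0.13, -0.95]]
[[-0.92 -0.    0.4 ]
 [-0.4   0.   -0.92]
 [-0.   -1.   -0.  ]] 0.15
```

View pics/scene0.png

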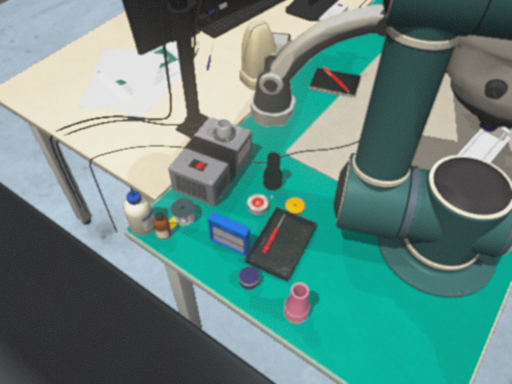

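View pics/side0.png

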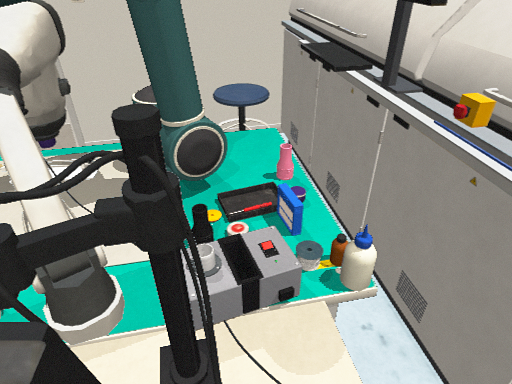

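Scene view: extractor about (210,160), black nozzle (273,170), blue filter (229,234), tin (258,204), reel (184,211), bottle (162,226). Look-alikes are the pink nozzle (298,303), the purple and yellow discs (249,276 and 295,205), and the white and blue bottle (138,212). The side view shows the monitor pole beside the extractor's rear. I'll check these choices in close crops.

```bash
python3 - <<'E'
import cv2,numpy as np
def crop(n,x,y,w,h,s):
    i=cv2.imread(f"pics/{n}0.png")[y:y+h,x:x+w]; i=cv2.resize(i,None,fx=s,fy=s,interpolation=cv2.INTER_CUBIC)
    for k in range((-x)%20,w,20): cv2.putText(i,str(x+k),(k*s,8),0,.3,(0,0,255)); cv2.line(i,(k*s,0),(k*s,h*s),(0,0,0) ,1) if 0 else cv2.line(i,(k*s,8),(k*s,14),(0,0,255),1)
    for k in range((-y)%20,h,20): cv2.putText(i,str(y+k),(0,k*s),0,.3,(0,0,255)); cv2.line(i,(20,k*s),(26,k*s),(0,0,255),1)
    cv2.imwrite(f"pics/{n}_crop.png",i)
crop("scene",140,105,180,150,4); crop("side",180,170,200,150,4)
E
```

```text
(no output)
```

View pics/scene_crop.png

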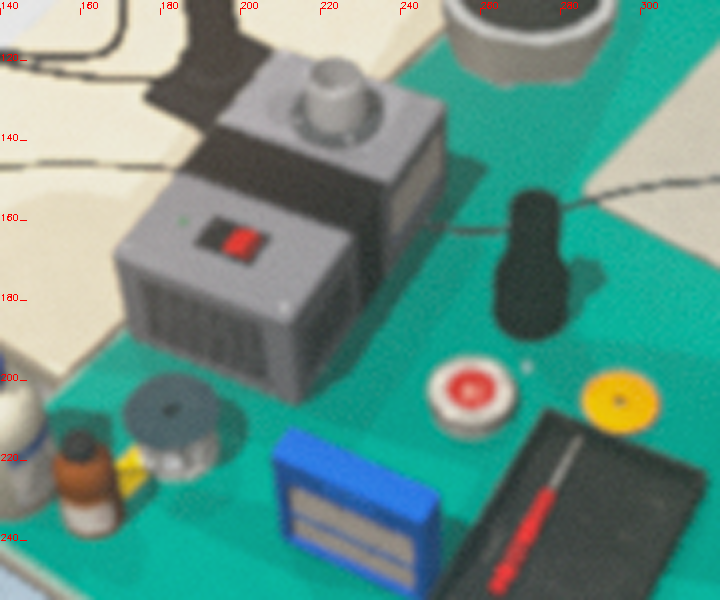

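View pics/side_crop.png

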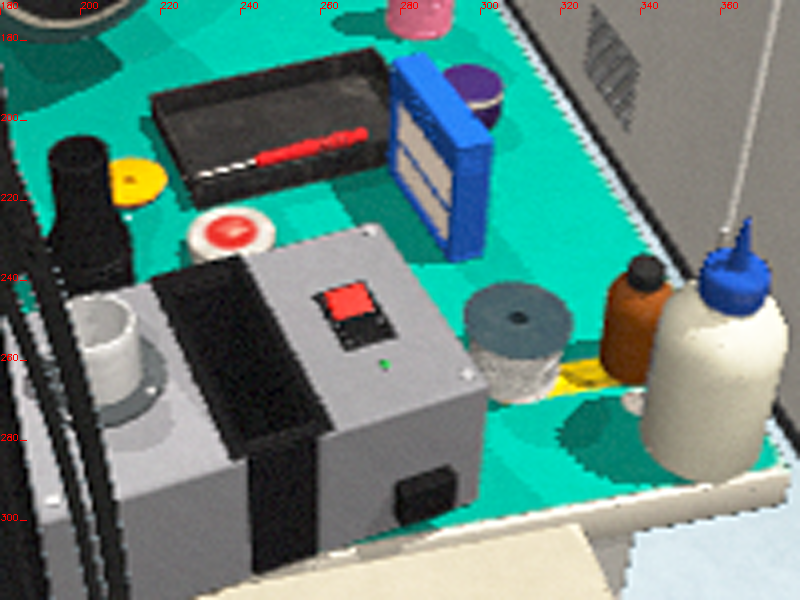

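The scene crop shows the black nozzle with its neck top at about (273.7,154), and the filter bar corners at about (213,212), (249.5,228), (244.5,235) and (208,218.5). The extractor's top corners are at about (168,168), (212,186), (251,131) and (208,117). The red switch end is at (200,166), facing the front. The side crop agrees. Next I'll fit the poses from both views.

```bash
cat > h.py <<'E'
from cell import r
import cv2,numpy as np
from scipy.optimize import least_squares
OFF={"scene":(140,105),"side":(180,170)}
def cam(n):
    c=r.camera_info(n); return [np.array(c[k],float) for k in("K","rvec","tvec")]
def px(n,p): return (np.array(p,float)+.5)/4-.5+OFF[n]
def back(c,uv,z):
    K,rv,t=c; R=cv2.Rodrigues(rv)[0]; t=t.ravel()
    o=-R.T@t; d=R.T@np.linalg.inv(K)@np.array([*uv,1.]); return o+d*(z-o[2])/d[2]
def proj(c,P): return cv2.projectPoints(np.array(P,float).reshape(-1,1,3),c[1],c[2],c[0],None)[0].reshape(-1,2)
def tool(a):
    "pointing down, jaws open along heading a"
    z=np.array([np.cos(a),np.sin(a),0]); y=np.array([0,0,-1.]); return np.column_stack([np.cross(y,z),y,z])
def fit(obs,x0):
    "obs: list of (cam, local xyz, pixel); fits x,y,yaw on table"
    def f(p):
        c,s=np.cos(p[2]),np.sin(p[2])
        return np.concatenate([proj(C,[c*l[0]-s*l[1]+p[0],s*l[0]+c*l[1]+p[1],l[2]])[0]-u for C,l,u in obs])
    s=least_squares(f,x0,loss="soft_l1"); return s.x,f(s.x).reshape(-1,2)
E
python3 - <<'E'
from h import *
np.set_printoptions(precision=4,suppress=True)
S,D=cam("scene"),cam("side")
b=lambda n,p,z: back(S if n=="scene" else D,px(n,p),z)
for nm,n,p,z in [("ext FL","scene",(290,325),.09),("BL","scene",(115,255),.09),("FR","scene",(445,105),.09),("BR","scene",(275,50),.09),
 ("FL","side",(375,226),.09),("BL","side",(486,383),.09),
 ("noz top","scene",(536,198),.105),("noz top","side",(79,150),.105),("noz bot","scene",(530,308),0),
 ("fil","scene",(293,430),.092),("fil","scene",(440,493),.092),("fil","scene",(420,520),.092),("fil","scene",(275,457),.092),
 ("fil","side",(390,60),.092),("fil","side",(420,55),.092),("fil","side",(492,137),.092),("fil","side",(460,150),.092),("filbot","side",(455,260),0),
 ("reel","scene",(171,408),.042),("reel","side",(518,315),.042),("tin","scene",(471,388),.02),("tin","side",(232,230),.02),("bot","scene",(80,442),.077),("bot","side",(648,268),.077),
 ("tray","scene",(548,410),.01),("tray","side",(195,225),.01),("tray","side",(375,50),.02),("glue","side",(745,222),.13)]: print(nm,n,b(n,p,z)[:2])
def half(x,y,z): return np.array([x,y,z])
o=[(S,half(-.065,.108,.09),(290,325)),(S,half(.065,.108,.09),(115,255)),(S,half(-.065,-.108,.09),(445,105)),(S,half(.065,-.108,.09),(275,50)),(S,half(-.065,.108,0),(297,403)),
 (S,half(-.005,-.066,.094),(337,118)),(D,half(-.065,.108,.09),(375,226)),(D,half(.065,.108,.09),(486,383)),(S,half(-.005,-.066,.128),(333,72)),(D,half(-.005,-.066,.128),(100,318))]
o=[(c,l,px("scene" if c is S else "side",p)) for c,l,p in o]
print(*fit(o,[.6,.1,-0.1]))
E
```

```text
ext FL scene [0.498  0.2235]
BL scene [0.6218 0.2435]
FR scene [0.5349 0.014 ]
BR scene [0.6614 0.0384]
FL side [0.5068 0.2189]
BL side [0.6277 0.241 ]
noz top scene [0.43   0.0615]
noz top side [0.425  0.0697]
noz bot scene [0.4292 0.0621]
fil scene [0.4459 0.2846]
fil scene [0.3521 0.2703]
fil scene [0.3503 0.2914]
fil scene [0.4422 0.3055]
fil side [0.3557 0.2678]
fil side [0.3543 0.2876]
fil side [0.4467 0.3041]
fil side [0.4546 0.2824]
filbot side [0.4453 0.2876]
reel scene [0.5431 0.2888]
reel side [0.5406 0.2912]
tin scene [0.4129 0.1536]
tin side [0.4113 0.1556]
bot scene [0.5484 0.3563]
bot side [0.5559 0.3546]
tray scene [0.3675 0.1329]
tray side [0.3898 0.1356]
tray side [0.2351 0.2912]
glue side [0.5887 0.3833]
[0.581  0.1288 0.1745] [[-0.203   0.0413]
 [-2.1602 -0.0835]
 [ 0.3598 -0.7325]
 [ 0.4062 -1.278 ]
 [ 0.397   3.0393]
 [ 0.0741 -2.1013]
 [ 1.2154 -2.8026]
 [ 2.5563 -0.993 ]
 [ 0.4717 -0.2506]
 [-2.8875  0.9806]]
```

```bash
python3 - <<'E'
from h import *
np.set_printoptions(precision=3,suppress=True)
S,D=cam("scene"),cam("side")
for nm,c,p in [("armbase",S,(272,120)),("armbase_side",D,(85,325)),("poleBase",S,(192,132)),("pole base side",D,(185,345))]: print(nm,back(c,p,0)[:2],back(c,p,.1)[:2])
def tri(a,b):
    P=[c[0]@np.column_stack([cv2.Rodrigues(c[1])[0],c[2].ravel()]) for c in(S,D)]
    X=cv2.triangulatePoints(P[0],P[1],np.array(a,float),np.array(b,float)).ravel(); return X[:3]/X[3]
print("armelbow/head",tri((268,82),(40,280)))
for p in [(185,20),(190,60)]: print("pole",[back(S,p,z) for z in(.0,.2,.4)])
print("poleside",[back(D,(140,115),z) for z in(.2,.3,.4)])
E
cat > look.py <<'E'
from h import *
import sys,pickle
def look(name):
    c=cam("wrist"); i=r.grab_frame("wrist")[:,:,::-1]; pickle.dump(c,open(f"pics/{name}.pkl","wb"))
    cv2.imwrite(f"pics/{name}.png",i); return c,i
E
python3 - <<'E'
from look import *
for z in (.3,.35):
  q=r.ik([.45,.15,z],tool(np.pi/2+.17)); print(q, r.ik([.30,.1,.35],tool(np.pi/2+.17)))
E
```

```text
armbase [ 0.567 -0.14 ] [ 0.507 -0.045]
armbase_side [ 0.605 -0.169] [ 0.685 -0.129]
poleBase [0.729 0.042] [0.652 0.117]
pole base side [0.686 0.013] [0.751 0.022]
armelbow/head [ 0.608 -0.19   0.107]
pole [array([ 1.151, -0.409,  0.   ]), array([ 0.905, -0.161,  0.2  ]), array([0.658, 0.086, 0.4  ])]
pole [array([ 0.968, -0.226,  0.   ]), array([ 0.761, -0.018,  0.2  ]), array([0.554, 0.19 , 0.4  ])]
poleside [array([ 0.089, -0.059,  0.2  ]), array([ 0.348, -0.026,  0.3  ]), array([0.608, 0.006, 0.4  ])]
[ 2.67965907e-01 -3.36299046e-01  1.74759670e+00 -4.44089210e-16
  1.73029500e+00 -1.47283042e+00] [ 2.41024826e-01 -6.90360761e-01  1.89239886e+00 -4.44089210e-16
  1.93955455e+00 -1.49977150e+00]
[ 2.67965907e-01 -3.28624905e-01  1.66164027e+00 -4.44089210e-16
  1.80857729e+00 -1.47283042e+00] [ 2.41024826e-01 -6.90360761e-01  1.89239886e+00 -4.44089210e-16
  1.93955455e+00 -1.49977150e+00]
```

View pics/wrist0.png

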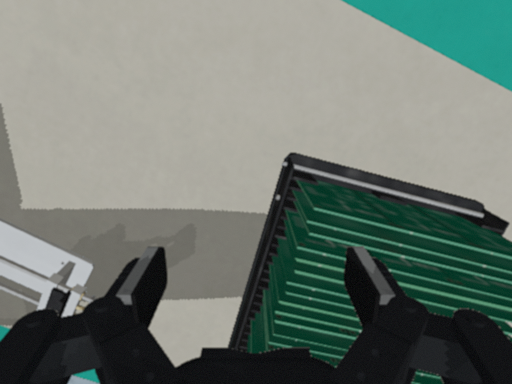

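```bash
python3 - <<'E'
from h import *
np.set_printoptions(precision=2,suppress=True)
S,D=cam("scene"),cam("side")
for p in [(270,80),(300,45),(340,22),(375,15),(490,75)]:
    print(p,[(back(S,p,z),proj(D,back(S,p,z))[0].round()) for z in(.1,.2,.3,.4,.5,.6)])
a=cv2.imread("pics/scene0.png")[0:140,240:512]; b=cv2.imread("pics/side0.png")[0:340,0:200]
o=np.zeros((600,800,3),np.uint8); a=cv2.resize(a,None,fx=1.7,fy=1.7); b=cv2.resize(b,None,fx=1.6,fy=1.6); o[:a.shape[0],:a.shape[1]]=a; o[:b.shape[0],465:465+b.shape[1]]=b
cv2.imwrite("pics/obst.png",o)
E
```

```text
(270, 80) [(array([ 0.61, -0.18,  0.1 ]), array([ 58., 293.])), (array([ 0.54, -0.07,  0.2 ]), array([118., 212.])), (array([0.47, 0.04, 0.3 ]), array([173., 136.])), (array([0.39, 0.15, 0.4 ]), array([226.,  65.])), (array([0.32, 0.26, 0.5 ]), array([275.,  -3.])), (array([0.25, 0.37, 0.6 ]), array([322., -66.]))]
(300, 45) [(array([ 0.63, -0.39,  0.1 ]), array([-86., 328.])), (array([ 0.56, -0.25,  0.2 ]), array([  2., 235.])), (array([ 0.48, -0.12,  0.3 ]), array([ 82., 150.])), (array([0.41, 0.02, 0.4 ]), array([155.,  72.])), (array([0.33, 0.16, 0.5 ]), array([222.,   0.])), (array([0.26, 0.29, 0.6 ]), array([285., -66.]))]
(340, 22) [(array([ 0.6 , -0.58,  0.1 ]), array([-213.,  330.])), (array([ 0.53, -0.42,  0.2 ]), array([-105.,  236.])), (array([ 0.46, -0.26,  0.3 ]), array([ -6., 151.])), (array([ 0.38, -0.1 ,  0.4 ]), array([85., 73.])), (array([0.31, 0.06, 0.5 ]), array([168.,   1.])), (array([0.24, 0.22, 0.6 ]), array([245., -65.]))]
(375, 15) [(array([ 0.52, -0.69,  0.1 ]), array([-252.,  303.])), (array([ 0.46, -0.52,  0.2 ]), array([-144.,  219.])), (array([ 0.4 , -0.34,  0.3 ]), array([-44., 141.])), (array([ 0.34, -0.17,  0.4 ]), array([50., 68.])), (array([0.27, 0.  , 0.5 ]), array([138.,  -0.])), (array([0.21, 0.18, 0.6 ]), array([221., -65.]))]
(490, 75) [(array([ 0.1 , -0.58,  0.1 ]), array([-55., 169.])), (array([ 0.09, -0.42,  0.2 ]), array([ -4., 127.])), (array([ 0.08, -0.26,  0.3 ]), array([50., 83.])), (array([ 0.07, -0.1 ,  0.4 ]), array([106.,  37.])), (array([0.06, 0.06, 0.5 ]), array([166., -11.])), (array([0.05, 0.22, 0.6 ]), array([229., -62.]))]
```

View pics/obst.png

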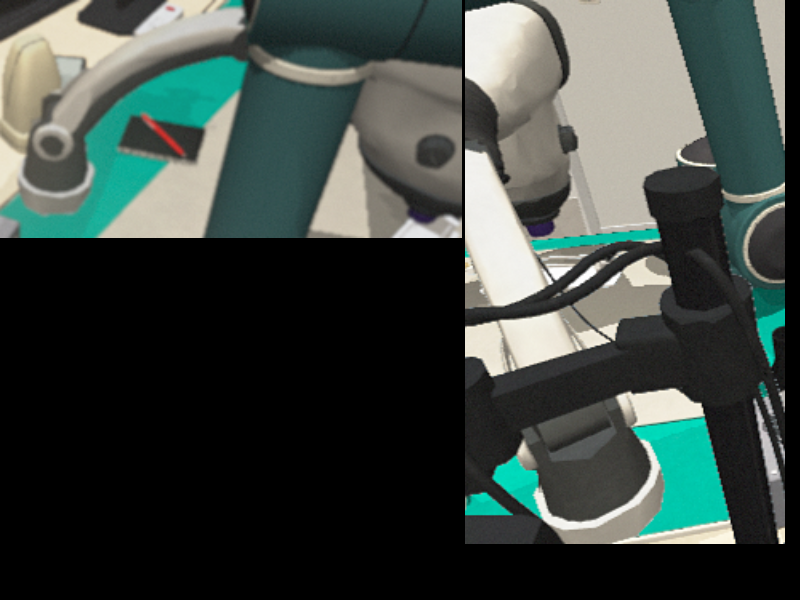

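```bash
python3 - <<'E'
from h import *
np.set_printoptions(precision=2,suppress=True)
S,D=cam("scene"),cam("side")
for P in [(0,0,0),(0,0,.35),(.271,-.618,.231),(.271,-.618,.45),(.36,-.22,.37),(.08,-.26,.3)]: print(P,proj(S,P)[0],proj(D,P)[0])
for P in [(.271,-.618,.6),(.271,-.618,.7),(.35,-.3,.6),(.35,-.3,.7),(.35,0,.55),(.3,0,.6),(.25,0,.6),(.4,.1,.5),(.4,.1,.4)]:
    print(P,r.ik(P,tool(np.pi/2+.17)),r.ik(P,tool(-1.16)))
E
```

```text
(0, 0, 0) [434.47 245.84] [170.98 160.23]
(0, 0, 0.35) [497.6 140.9] [153.12  49.86]
(0.271, -0.618, 0.231) [452.63   9.93] [-146.99  158.04]
(0.271, -0.618, 0.45) [483.46 -72.65] [-230.65   45.57]
(0.36, -0.22, 0.37) [372.77  14.61] [22.54 90.39]
(0.08, -0.26, 0.3) [488.43  75.48] [51.41 83.58]
(0.271, -0.618, 0.6) [-1.2   0.29  0.63 -0.    2.22 -2.94] [-1.2   0.29  0.63 -0.    2.22 -0.04]
(0.271, -0.618, 0.7) None None
(0.35, -0.3, 0.6) [-0.76 -0.19  1.13 -0.    2.2  -2.5 ] [-0.76 -0.19  1.13 -0.    2.2   0.4 ]
(0.35, -0.3, 0.7) [-0.76 -0.06  0.82 -0.    2.38 -2.5 ] [-0.76 -0.06  0.82 -0.    2.38  0.4 ]
(0.35, 0, 0.55) [-0.07 -0.46  1.42 -0.    2.18 -1.81] [-0.07 -0.46  1.42 -0.    2.18  1.09]
(0.3, 0, 0.6) [-0.09 -0.5   1.35 -0.    2.29 -1.83] [-0.09 -0.5   1.35 -0.    2.29  1.07]
(0.25, 0, 0.6) [-0.1  -0.59  1.4  -0.    2.33 -1.84] [-0.1  -0.59  1.4  -0.    2.33  1.06]
(0.4, 0.1, 0.5) [ 0.18 -0.38  1.45 -0.    2.07 -1.56] [ 0.18 -0.38  1.45 -0.    2.07  1.34]
(0.4, 0.1, 0.4) [ 0.18 -0.45  1.67 -0.    1.92 -1.56] [ 0.18 -0.45  1.67 -0.    1.92  1.34]
```

The wrist view shows a green heat-sink block under the gripper. The obstacle view shows a second white robot, with its base at about (0.6,-0.18) and its arm up to z≈0.4 or more. It stands between my start pose and the work. I'll lift high first, then cross over it.

```bash
python3 - <<'E'
from look import *
p=r.current_ee_pos()
r.movel([p[0],p[1],.6],feed=.4)
r.goto([.47,-.1,.64],tool(np.pi/2+.17))
print(r.current_time(),r.current_force())
r.goto([.43,.16,.30],tool(np.pi/2+.17)); r.pause(.2)
look("w1"); print(r.current_time(),r.current_joints())
i=cv2.imread("pics/w1.png"); cv2.imwrite("pics/w1x.png",cv2.resize(i,(800,600),interpolation=cv2.INTER_CUBIC))
E
```

```text
3.8167 [-0.24566177 -0.52422539  1.08325104]
5.65 [ 2.99891034e-01 -3.71739220e-01  1.77338338e+00  1.82298634e-06
  1.73946321e+00 -1.44028395e+00]
```

View pics/w1x.png

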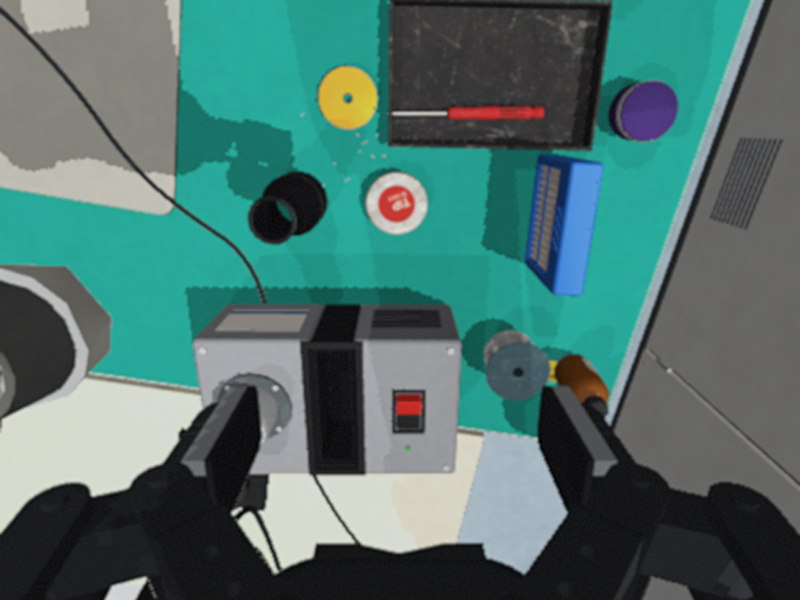

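The wrist view at 800x600 shows the filter's top bar at (570-601,157-294), the nozzle's neck top ring centre at (272,220), and the extractor's top corners at (197,340), (458,338) and (455,472). It also shows the flange at (253,411), the bay from x=303 to 364, and the rocker with its red front end at (408,403).

```bash
python3 - <<'E'
from look import *
np.set_printoptions(precision=4,suppress=True)
c=pickle.load(open("pics/w1.pkl","rb")); i=cv2.imread("pics/w1.png")
q=lambda x,y:(np.array([x,y])+.5)/1.5625-.5
hsv=cv2.cvtColor(i,cv2.COLOR_BGR2HSV)
m=(((hsv[...,0]>100)&(hsv[...,0]<122)&(hsv[...,1]>110))).astype(np.uint8)
n,l,st,_=cv2.connectedComponentsWithStats(m); k=l[int(225/1.5625),int(580/1.5625)]; print(k,st[k])
v=hsv[...,2][l==k]; t,_=cv2.threshold(v.reshape(-1,1),0,255,cv2.THRESH_OTSU); print("otsu",t,np.percentile(v,[5,25,50,75,95]))
top=((l==k)&(hsv[...,2]>t)).astype(np.uint8); top=cv2.morphologyEx(top,cv2.MORPH_OPEN,np.ones((5,5)))
cn=max(cv2.findContours(top,0,cv2.CHAIN_APPROX_NONE)[0],key=cv2.contourArea)
R=cv2.minAreaRect(cn); B=cv2.boxPoints(R); W=np.array([back(c,b,.092)[:2] for b in B]); print("filter box",B.tolist(),W,"centre",W.mean(0),[np.linalg.norm(W[j]-W[j-1]) for j in range(4)])
e=W[1]-W[0] if np.linalg.norm(W[1]-W[0])>.06 else W[2]-W[1]; print("yaw",np.arctan2(*e[::-1]))
Wm=np.array([back(c,q(*p),.092)[:2] for p in [(570,157),(601,162),(583,294),(556,293)]]); print("manual",Wm,Wm.mean(0))
print("nozzle",back(c,q(272,220),.105))
pts=[((-.065,-.108,.09),(196,340)),((-.065,.108,.09),(460,337)),((.065,.108,.09),(456,474)),((-.005,-.066,.094),(253,411)),((0,.062,.094),(408,411)),((-.065,-.108,0),(217,305)),]
o=[(c,np.array(a),q(*p)) for a,p in pts]; x,res=fit(o,[.58,.129,.17]); print("ext",x,res)
print("tin",back(c,q(397,203),.02),"reel",back(c,q(518,372),.042))
E
```

```text
17 [ 336   99   50   90 2633]
otsu 161.0 [ 79. 119. 216. 222. 222.]
filter box [[353.68243408203125, 187.80836486816406], [366.22760009765625, 101.56037902832031], [385.813232421875, 104.40919494628906], [373.26806640625, 190.6571807861328]] [[0.4488 0.2809]
 [0.3502 0.2677]
 [0.3495 0.2896]
 [0.4483 0.3049]] centre [0.3992 0.2858] [np.float64(0.024038098899543135), np.float64(0.09945503404467544), np.float64(0.02192890488387243), np.float64(0.09999542779093587)]
yaw -3.00830051683186
manual [[0.3492 0.2656]
 [0.3489 0.2878]
 [0.4451 0.3036]
 [0.4478 0.2831]] [0.3978 0.285 ]
nozzle [0.4253 0.0679 0.105 ]
ext [0.5811 0.1274 0.1914] [[-3.5468  1.8268]
 [ 1.6441  0.1819]
 [ 2.3582 -0.6326]
 [-1.3806 -0.5517]
 [-1.3034  0.8903]
 [ 7.1338 -0.956 ]]
tin [0.4117 0.1537 0.02  ] reel [0.5425 0.2891 0.042 ]
```

```bash
python3 - <<'E'
from look import *
r.goto([.50,.115,.27],tool(np.pi/2+.17)); r.pause(.2)
look("w2"); print(r.current_time())
i=cv2.imread("pics/w2.png"); cv2.imwrite("pics/w2x.png",cv2.resize(i[60:320,60:450],None,fx=2,fy=2,interpolation=cv2.INTER_CUBIC))
E
```

```text
6.3417
```

View pics/w2x.png

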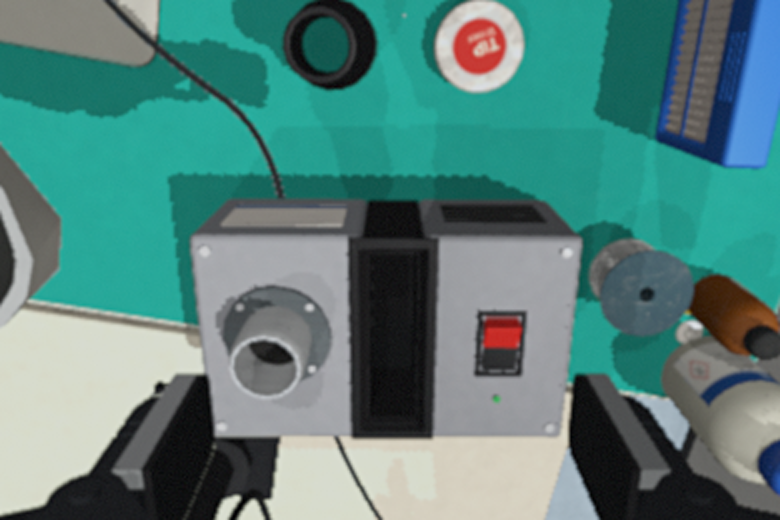

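The close view shows the box's top corners at crop (192,238), (581,236), (558,435) and (215,437). The flange centre is about (276,338), the bay rim runs from x=350 to 438, and the rocker is at (501,342) with the red end toward the front.

```bash
python3 - <<'E'
from look import *
np.set_printoptions(precision=4,suppress=True)
c=pickle.load(open("pics/w2.pkl","rb")); c1=pickle.load(open("pics/w1.pkl","rb"))
q=lambda x,y:(np.array([x,y])+.5)/2-.5+60
q1=lambda x,y:(np.array([x,y])+.5)/1.5625-.5
pts=[((-.065,-.108,.09),(192,238)),((-.065,.108,.09),(581,236)),((.065,.108,.09),(558,436)),((.065,-.108,.09),(215,438)),((-.005,-.066,.094),(276,338)),((-.005,-.066,.128),(267,367)),((0,.062,.092),(501,343))]
o=[(c,np.array(a),q(*p)) for a,p in pts]; x,res=fit(o,[.58,.129,.17]); print("ext",x,res)
for a,y in [((350,238),-.019),((438,238),.019),((433,436),.019),((352,436),-.019)]:
    P=back(c,q(*a),.092)[:2]-x[:2]; C,s=np.cos(x[2]),np.sin(x[2]); print("bay",C*P[0]+s*P[1],-s*P[0]+C*P[1])
print("noz sleeve-ish",proj(c,[[.4265,.066,.105],[.4265,.066,0]]), q(331,43),q(327,44))
E
```

```text
ext [0.5803 0.1288 0.1746] [[-0.0019 -1.2769]
 [ 4.6384 -1.0585]
 [ 5.5762  0.9115]
 [-0.0787  0.5032]
 [-0.4186  0.1146]
 [-1.7224  0.5632]
 [-0.6305  0.3537]]
bay -0.06382665557995218 -0.022155345539426524
bay -0.06363158370028432 0.025359113543522424
bay 0.06195362687589905 0.024867818097517563
bay 0.06176094914389384 -0.02413406283433413
noz sleeve-ish [[217.4147  82.8415]
 [227.0275  81.9992]] [225.25  81.25] [223.25  81.75]
```

```bash
python3 - <<'E'
from look import *
np.set_printoptions(precision=4,suppress=True)
A=tool(np.pi/2+.15); B=tool(np.pi/2+.1746)
r.goto([.399,.286,.20],A)
print(r.movel([.399,.286,.071],feed=.12,guard=15),r.current_ee_pos())
r.grip(.0); print("open",r.current_opening(),r.current_force())
r.movel([.399,.286,.225],feed=.2); print(r.current_opening(),r.current_force())
r.movel([.5803,.1293,.225],feed=.25,rotation=B); r.pause(.2)
look("w3"); cv2.imwrite("pics/side3.png",r.grab_frame("side")[:,:,::-1])
print(r.current_time(),r.current_ee_pos())
a=cv2.imread("pics/w3.png"); b=cv2.imread("pics/side3.png")[120:350,130:390]
o=np.zeros((600,800,3),np.uint8); a=cv2.resize(a,(400,300)); b=cv2.resize(b,None,fx=1.5,fy=1.5); o[:300,:400]=a; o[:b.shape[0],405:405+b.shape[1]]=b; cv2.imwrite("pics/v3.png",o[:350])
E
```

```text
False [0.3994 0.2862 0.0718]
open 0.022665590801008936 [0.0208 0.6253 4.1088]
0.022786455828580753 [-0.163   0.2344 -1.913 ]
11.3333 [0.58   0.1298 0.2252]
```

View pics/v3.png

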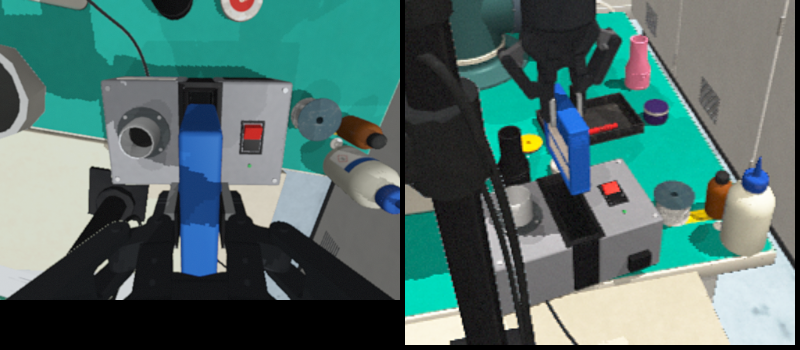

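The filter is held square over the bay. In the left panel the bar is at (200,190), lined up with the bay at (200,90). Inserting.

```bash
python3 - <<'E'
from look import *
np.set_printoptions(precision=4,suppress=True)
x,y=.5803,.1293
r.movel([x,y,.165],feed=.15)
h=r.movel([x,y,.0935],feed=.05,guard=14); print("hit",h,r.current_ee_pos(),r.current_force(),r.current_time())
E
```

```text
hit True [0.5803 0.1294 0.0953] [-1.4026 -0.3883  4.3688] 13.1917
```

```bash
python3 - <<'E'
from look import *
np.set_printoptions(precision=4,suppress=True)
x,y=.5803,.1293
r.grip(.042); r.movel([x,y,.16],feed=.2)
r.grip(0.); h=r.movel([x,y,.108],feed=.06,guard=12); print("press",h,r.current_ee_pos(),r.current_force())
r.movel([x,y,.22],feed=.3); r.grip(.085)
n=np.array([.427,.066])
r.goto([*n,.20],tool(.1746))
print(r.movel([*n,.069],feed=.12,guard=12),r.current_ee_pos())
r.grip(0); print("opening",r.current_opening(),r.current_force())
r.grip(.085); r.movel([*n,.15],feed=.25)
r.movel([*n,.16],feed=.1,rotation=tool(np.pi/2+.1746))
print(r.movel([*n,.069],feed=.12,guard=12),r.current_ee_pos())
r.grip(0); print("opening",r.current_opening(),r.current_force())
r.movel([*n,.26],feed=.25); r.pause(.2); print("held",r.current_opening(),r.current_force(),r.current_time())
look("w4"); b=r.grab_frame("side")[:,:,::-1]; s=r.grab_frame("scene")[:,:,::-1]
cv2.imwrite("pics/side4.png",b); cv2.imwrite("pics/scene4.png",s)
o=np.zeros((600,800,3),np.uint8); o[:300,:400]=cv2.resize(cv2.imread("pics/w4.png"),(400,300))
o[:,410:]=cv2.resize(b[100:330,160:310],(390,598))[:600] if 0 else 0
b=cv2.resize(b[60:320,150:340],None,fx=2,fy=2); o[:b.shape[0],410:410+b.shape[1]]=b
s=cv2.resize(s[90:240,140:340],None,fx=2,fy=2); o[300:600,:400]=s
cv2.imwrite("pics/v4.png",o)
E
```

```text
press True [0.5802 0.1293 0.116 ] [1.4177 0.0022 5.8113]
False [0.4274 0.066  0.0697]
opening 0.033813375567807405 [-1.8168 -0.1997  6.2939]
False [0.4274 0.066  0.0697]
opening 0.033508152130896474 [-0.5527 -1.523   4.8436]
held 0.033465532101471185 [-0.0993 -0.4846  0.0396] 24.85
```

View pics/v4.png

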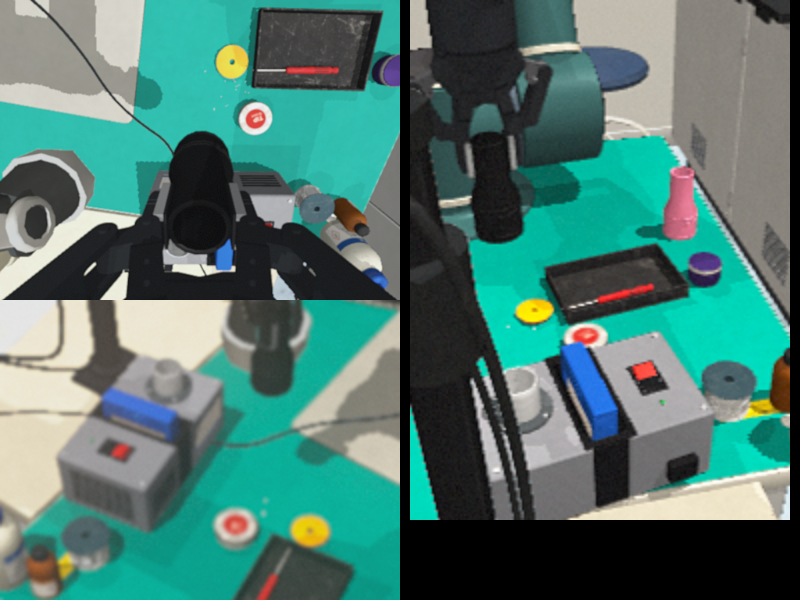

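The picture shows the filter seated with only its bar above the bay, at (590,390) in the right panel. The nozzle is held upright in the jaws and the bystanders are in place. Fitting the nozzle next.

```bash
python3 - <<'E'
from look import *
np.set_printoptions(precision=4,suppress=True)
p=np.array([.5868,.0631])
r.movel([*p,.26],feed=.25); r.movel([*p,.21],feed=.2); r.pause(.1)
f0=r.current_force()
h=r.movel([*p,.1625],feed=.04,guard=12); r.pause(.1)
print(h,r.current_ee_pos(),r.current_force()-f0,r.current_wrist_torque(),r.current_opening(),r.current_time())
E
```

```text
False [0.587  0.0632 0.1634] [-2.5997  1.608   6.2427] [0.0002 0.4238 0.0154] 0.033656564853920476 27.725
```

```bash
python3 - <<'E'
from look import *
np.set_printoptions(precision=4,suppress=True)
p=np.array([.5868,.0631])
h=r.movel([*p,.1585],feed=.02,guard=18); print(h,r.current_ee_pos(),r.current_force())
r.grip(.06); print(r.current_force(),r.current_ee_pos())
r.movel([*p,.30],feed=.2); r.grip(0.)
# above rocker red end
C,s=np.cos(.1746),np.sin(.1746); l=np.array([-.012,.062]); e=np.array([.5803+C*l[0]-s*l[1],.1290+s*l[0]+C*l[1]]); print(e)
r.movel([*e,.20],feed=.25,rotation=tool(np.pi/2+.1746)); r.pause(.2)
c,_=look("w5"); b=r.grab_frame("side")[:,:,::-1]; s_=r.grab_frame("scene")[:,:,::-1]
cv2.imwrite("pics/side5.png",b); cv2.imwrite("pics/scene5.png",s_)
print(proj(c,[[*e,.096],[*e,.2]]),r.current_time())
o=np.zeros((600,800,3),np.uint8); o[:300,:400]=cv2.resize(cv2.imread("pics/w5.png"),(400,300))
b=cv2.resize(b[130:330,150:340],None,fx=2,fy=2); o[:b.shape[0],410:410+b.shape[1]]=b
o[300:600,:400]=cv2.resize(s_[90:240,140:340],None,fx=2,fy=2)
cv2.imwrite("pics/v5.png",o)
E
```

```text
True [0.5876 0.0632 0.163 ] [-0.6729 -1.896   5.2296]
[ 0.8854 -0.3867 -0.1032] [0.5871 0.0633 0.162 ]
[0.5577 0.188 ]
[[257.3475 184.3676]
 [258.5689 247.9848]] 30.9
```

View pics/v5.png

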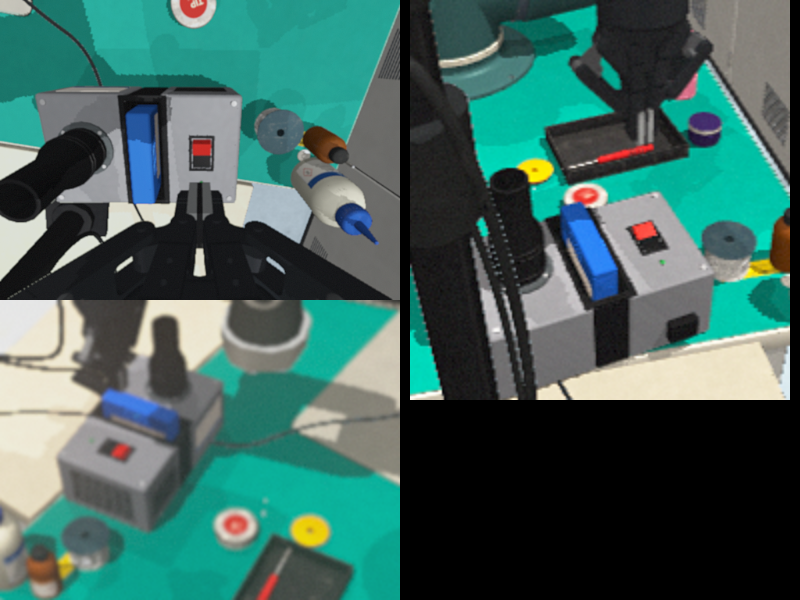

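The nozzle sits on the flange, with its rim at z≈0.093 by the arm reading. The filter is seated and the switch is still off. The predicted press point falls on the red end at (201,146) in the wrist panel. Pressing now.

```bash
python3 - <<'E'
from look import *
np.set_printoptions(precision=4,suppress=True)
C,s=np.cos(.1746),np.sin(.1746); l=np.array([-.015,.062]); e=np.array([.5803+C*l[0]-s*l[1],.1290+s*l[0]+C*l[1]])
r.movel([*e,.115],feed=.2)
h=r.movel([*e,.0925],feed=.03,guard=20); print(h,r.current_ee_pos(),r.current_force())
r.pause(.2); r.movel([*e,.22],feed=.2); 
r.movel([.47,.16,.28],feed=.3); r.pause(.3)
look("w6"); b=r.grab_frame("side")[:,:,::-1]; print(r.current_time(),r.current_force())
w=cv2.imread("pics/w6.png"); cv2.imwrite("pics/side6.png",b)
o=np.zeros((600,800,3),np.uint8); o[:384,:512]=w[:384]; 
b2=cv2.resize(b[210:300,180:320],None,fx=3,fy=3); o[330:600,380:800]=b2; cv2.imwrite("pics/v6.png",o)
E
```

```text
False [0.5549 0.1875 0.0925] [-0.005   0.1053 -0.9269]
34.275 [ 0.2384 -0.689  -0.6436]
```

View pics/v6.png

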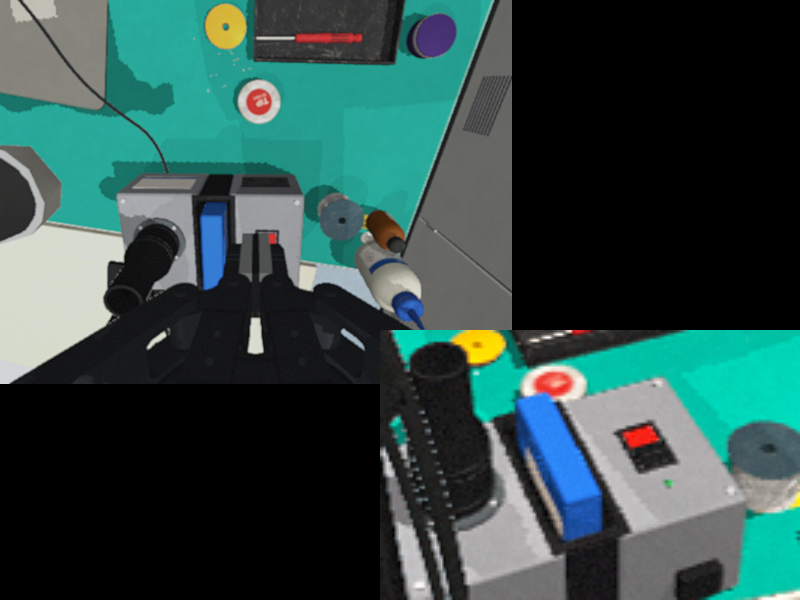

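I've now viewed 12 pictures, so further checks are numeric. The end-of-press force was low, so I'll press again to a firm stop and compare the red patch in the images.

```bash
python3 - <<'E'
from look import *
np.set_printoptions(precision=4,suppress=True)
C,s=np.cos(.1746),np.sin(.1746); l=np.array([-.0135,.062]); e=np.array([.5803+C*l[0]-s*l[1],.1290+s*l[0]+C*l[1]])
def red(i,reg):
    h=cv2.cvtColor(i,cv2.COLOR_BGR2HSV); m=((h[...,0]<10)|(h[...,0]>170))&(h[...,1]>150)&(h[...,2]>90)
    y0,y1,x0,x1=reg; ys,xs=np.nonzero(m[y0:y1,x0:x1]); return len(ys),(xs.mean()+x0,ys.mean()+y0),(ys.min()+y0,ys.max()+y0),np.median(i[y0:y1,x0:x1][ys,xs],0)
for n in (0,5,6): print(n,red(cv2.imread(f"pics/side{n}.png"),(235,258,255,285)))
r.goto([*e,.20],tool(np.pi/2+.1746)); r.movel([*e,.11],feed=.2); r.pause(.1)
for z in (.098,.096,.094,.0925,.091,.0895):
    h=r.movel([*e,z],feed=.02,guard=15); print(z,h,r.current_ee_pos()[2],r.current_force())
    if h: break
r.pause(.1); r.movel([*e,.22],feed=.2); r.movel([.47,.16,.28],feed=.3); r.pause(.2)
b=r.grab_frame("side")[:,:,::-1]; cv2.imwrite("pics/side7.png",b); print(7,red(b,(235,258,255,285)),r.current_time())
S=cam("side")
f=lambda th,x:[.5803+C*x-s*.062,.1290+s*x+C*.062,.094-x*np.tan(.4-th)]
for th in (0,.2,.4): print("pred red centre",th,proj(S,[f(th,-.008),f(th,-.016),f(th,0)]).tolist())
E
```

```text
0 (79, (np.float64(266.69620253164555), np.float64(244.9620253164557)), (np.int64(241), np.int64(249)), array([ 65.,  77., 255.]))
5 (80, (np.float64(266.75), np.float64(244.925)), (np.int64(241), np.int64(249)), array([ 66.,  77., 255.]))
6 (62, (np.float64(266.35483870967744), np.float64(245.29032258064515)), (np.int64(242), np.int64(249)), array([ 23.5,  34.5, 247. ]))
0.098 False 0.0980265647690201 [ 0.1116  0.2307 -0.2801]
0.096 False 0.09588776788268233 [0.0869 0.4204 0.268 ]
0.094 False 0.09383339131344669 [0.3234 0.0808 0.4053]
0.0925 False 0.0923869660869348 [-0.9234  0.4491 -0.1539]
0.091 False 0.09181337100822276 [-3.7346 -1.1185  7.8803]
0.0895 False 0.09157764641132674 [-10.579   -3.3824  20.7212]
7 (62, (np.float64(266.35483870967744), np.float64(245.29032258064515)), (np.int64(242), np.int64(249)), array([ 24.,  34., 247.])) 39.1833
pred red centre 0 [[265.62197672472234, 242.87142000293957], [264.03733346954664, 239.06916105876468], [267.2258831123606, 246.7198997084496]]
pred red centre 0.2 [[265.6124416737649, 243.5299253411181], [264.0228985036919, 240.3872008225802], [267.2258831123606, 246.7198997084496]]
pred red centre 0.4 [[265.60368338002854, 244.13478662654623], [264.0096752641583, 241.59459928039723], [267.2258831123606, 246.7198997084496]]
```

```bash
python3 - <<'E'
from look import *
a=cv2.imread("pics/side5.png").astype(int); b=cv2.imread("pics/side7.png").astype(int)
for n,(y0,y1,x0,x1) in dict(filter=(228,282,225,262),nozzle=(212,275,190,226),reel=(235,272,295,325),bottle=(230,270,328,348),tin=(220,232,226,250)).items():
    print(n,abs(a-b)[y0:y1,x0:x1].max(2).mean().round(2),cv2.phaseCorrelate(*[cv2.cvtColor(i.astype(np.uint8),6)[y0:y1,x0:x1].astype(float) for i in(a,b)]))
r.job_done(); print(r.current_time())
E
```

```text
filter 9.69 ((-0.005668639286081856, -0.021193711513010527), 0.9820779850566632)
nozzle 8.84 ((0.0008711708157242981, -0.003558363461529268), 0.9535518250664398)
reel 6.89 ((-0.06635065283862751, -0.021483213682248703), 0.9788631888576994)
bottle 7.38 ((-0.07479157948581872, 0.04629950593990628), 1.010281568158946)
tin 4.97 ((0.21216592465222028, -0.24302864153189851), 0.9808662036515157)
the job is handed in; nothing more can be done
the job is handed in; nothing more can be done
```

I fitted the filter in the bay, pushed the nozzle onto the port, then pressed the red end of the switch on. I handed the job in just after 39 s on the robot clock; no verdict came back.

- **Filter:** a test press on its top met resistance at z = 0.116 m, which is the fully home height.
- **Nozzle:** it went on without catching. By the arm reading its rim is at about 0.093 m, against 0.094 m for the flange. I did not press it again after letting go.
- **Switch:** the first press ended with almost no force, which left some doubt. A second press hit a firm stop at 0.0916 m with about 21 N. The red patch in the side camera looked the same after both presses, so the first press most likely turned it fully on. I could not read the switch angle directly.
- **Bystanders:** comparing side pictures from just before the switch press and after it, the tin, reel and bottle show under 0.4 pixel of movement. In earlier pictures they looked unmoved.
- **Measuring mismatch:** the extractor's left edge measured about 5 mm off the stated box size. The bay, port and switch agreed with each other to about 1–2 mm, so I worked from those.

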